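Flux pot into the sprung-lid bin, lid held below its balance point

TASK

Raise the sprung lid of the deep steel bin past its balance point so that it stands open by itself, and lower the round flux pot gently into the bin, so that it stands upright on the floor inside and is let go. Then take hold of the lid again, bring it back down and keep it just below its balance point (about ten degrees below, where it would drop shut if released), ready for a colleague: the program finishes while the gripper still holds the lid there. Leave the other things on the bench where they are.

Things in the scene. Friction and masses are not known exactly. Their poses are not given: they have to be found in the camera images.
- bin: open-topped box of plain grey painted steel, fixed to the bench, 150 (x) x 150 (y) x 75 mm high, walls and floor 4 mm thick, so the well inside is 142 x 142 mm and 71 mm deep. Origin at the centre of its underside, on the bench; its x axis points from its front wall (card holder, lid bar) to its back wall (hinge), z up. It may be turned up to 0.3 rad about the vertical.
- bin_floor (a point): centre of the bin's inner floor, 4 mm above the bench; axes as the bin's
- lid_hinge (a point): point in the middle of the lid's hinge axis, behind the top of the bin's back wall, 79 mm above the bench; fixed; the hinge axis runs along the bin's y axis
- lid (a joint): angle (rad) of the flat aluminium lid (156 mm wide, 5 mm thick, front edge 152 mm from the hinge axis): 0 shut and level, grows as raised, stop at 1.60 (just past upright). Weight (0.9 kg) and a torsion spring balance at 0.95 (54 degrees): below that it falls shut, above it the spring swings it open and keeps it there. At most about 2 N at the bar. Starts shut.
- lid_bar (a point): middle of the lid's straight round grip bar, 10 mm thick, 100 mm long along the bin's y axis, on two arms 50 mm either side, in the lid's plane 43 mm beyond the lid's front edge and 195 mm from the hinge axis. Lid shut: 79 mm above the bench, 41 mm in front of the bin's front wall; lid open: 274 mm up. It can be pinched from above, fingers in front of and behind it, and turns in the grip.
- flux_pot: the closed round flux pot with a slightly wider screw lid, upright cylinder 43 mm in diameter and 28 mm high, 45 g; origin at the centre of its underside, z up
- tip_tin: bystander: open round tip-cleaning tin with metal shavings, 63 mm in diameter, 28 mm high; origin at the centre of its underside
- solder_spool: bystander: spool of wire, 57 mm in diameter, 36 mm high; origin at the centre of its underside
- side_cutters: bystander: pair of side cutters lying flat, 156 x 55 x 13 mm; origin at the centre of its underside
There are look-alikes about, which are no part of the job. What is shaped like the flux_pot but purple is not meant.

How it is judged:
By the outcome, as a careful person would: the job done as asked, in the order asked, and still so for the second after the job is handed in, while the arm keeps its last pose, push and grip.
It also fails if it takes over 64 s, if anything falls off the work surface, if the arm or the gripper's body presses on something with over 40 N, if the wrist force passes 120 N, or if a joint passes its speed limit or range.

ROBOT

A 6-joint arm with a two-finger parallel gripper is mounted at the origin on a cart in front of the work surface, level with it; the furniture and walls round the work are solid. World frame = base frame: x ahead of the robot, y to its left, z up, the work surface at z = 0. Lengths are in m, angles in rad, forces in N, time in s.
With the tool pointing down it reaches from about 0.3 to 0.775 m from the base axis. Payload 14.6 kg.
Tool frame: the origin (TCP) lies at the very end of the fingers, on their centre line; the grasp point (between the pads) lies 19 mm behind it; z points along the fingers, y is the line along which they close (so a half turn about z gives the same grasp; the last joint's range is limited). The gripper opens to 94 mm and grips with 3 to 60 N. Pads are 16 mm wide; open, the fingers measure 119 mm over their backs; the gripper's body (75 mm by 177 mm) begins 78 mm behind the grasp point.
Start: joints at [1.244, 0.3, 1.521, -0, 1.321, -0.067], TCP at [0.141, 0.532, 0.205] pointing down, gripper open.
Joint ranges: [-3.03, 3.03], [-0.79, 2.21], [0.23, 2.52], [-1.04, 4.18], [0, 3.07], [-2.55, 2.55]. Speed limits (rad/s): [2.22, 2.22, 2.57, 3.14, 3.14, 3.14].

INTERFACE

Orientations are given as [roll, pitch, yaw] about the fixed x, y, z axes, in that order (R = Rz(yaw) Ry(pitch) Rx(roll)).
In Python, from station import ctrl gives the robot as it stands.
- The arm moves only by the shell command python3 -m pendant 'ROWS' [OPENING] [FORCE]. ROWS is JSON, a list of rows, each a list of 2 entries, a list of its own where there are three numbers: the shift along the world's x, y, z in cm, then the turn about the world's z in rad. A call has 1 to 20 rows; each row shifts and turns the commanded pose from where the row before left it; what a row does not reach is not made up. A row lasts 1/12 s, in which the tool goes at most 41.7 mm and 7.16 degrees, less where a joint would pass 70% of its speed; a pose out of reach is approached as far as the arm can. A call is refused whole if a number of a shift passes 4.17 or a number of a turn 0.125, either way. A call with a gripper value outside its range is refused whole. OPENING is the opening, from 0 (shut) to 1 (fully open), set as the call begins (- or left out, the last holds). The fingers move at their own pace and stop on an object; FORCE is the grip in N (left out, the last holds). Time passes only in rows, so rows that do not move let the fingers close. It gives the time, the measured TCP pose, the force, the opening and the grip force at its end, in the units of the state.
- ctrl.get_obs(): the state, without advancing time (a new reading comes with each control period).
- ctrl.camera(name): name is "side" or "top"; returns a dict with "color" (420x560x3 uint8, red, green, blue), "intrinsics" (3x3 intrinsics, pixels), "camera_from_world" (4x4, takes a point from world to camera coordinates). Camera axes: x right, y down, z forward; pixel columns grow to the right and rows downward; lengths in m; the calibration is good to about 2 mm. A picture is of the moment at which its call begins. There is no depth.
- ctrl.hand_in(): hands the job in; it is judged then, once.
The state is a dict: "time_s": time; "qpos": joint angles; "joint_vel": joint speeds; "tau": joint torques, N m; "ee_pos": TCP position; "eef_rot": TCP orientation; "force": force on the tool from outside, world axes, zero at the start; "moment": the same for the moment, N m; "grip_width": finger opening in m; "grip_force": force on a finger pad.
Only numpy, scipy, OpenCV 4.12 (cv2) and the standard library are available. Lean on these libraries where they do the work, as an engineer would, in place of code of your own. Each camera call takes 0.05 s, during which the arm holds its last target. There are 200 camera calls.

## Working session

There is one attempt and no reset: what is moved stays moved. The work goes in short steps, Python scripts to look and compute and a shell command to move; the robot and the scene stay as the last step left them, time stands still between calls to the robot, and variables do not carry over. Pictures are saved under pics/ and viewed, at most 10 in all, crops included, and the job is handed in when it is done.

```bash
mkdir -p pics; cat > h.py <<'E'
import numpy as np,cv2
from station import ctrl
def ray(cam,u,v):
    K=np.array(cam["intrinsics"]);T=np.array(cam["camera_from_world"])
    R,t=T[:3,:3],T[:3,3];return -R.T@t, R.T@np.linalg.inv(K)@[u,v,1]
def at(cam,u,v,z):
    o,d=ray(cam,u,v);return o+d*(z-o[2])/d[2]
def proj(cam,p):
    T=np.array(cam["camera_from_world"]);c=T[:3,:3]@p+T[:3,3];q=np.array(cam["intrinsics"])@c;return q[:2]/q[2]
def snap(n,f):
    c=ctrl.camera(n);cv2.imwrite(f,c["color"][:,:,::-1]);return c
E
python3 - <<'E'
from h import *
import pickle
for n in("top","side"):
    c=snap(n,f"pics/{n}0.png");pickle.dump({k:np.array(v) for k,v in c.items()},open(n+"0.pkl","wb"))
    print(n,ray(c,280,210))
E
```

```text
top (array([ 0.35041291, -0.14567783,  1.48120577]), array([ 0.11661115,  0.00860786, -0.9932225 ]))
side (array([0.2195943 , 0.95277724, 0.70624683]), array([ 0.26253041, -0.82350681, -0.50380538]))
```

View pics/top0.png

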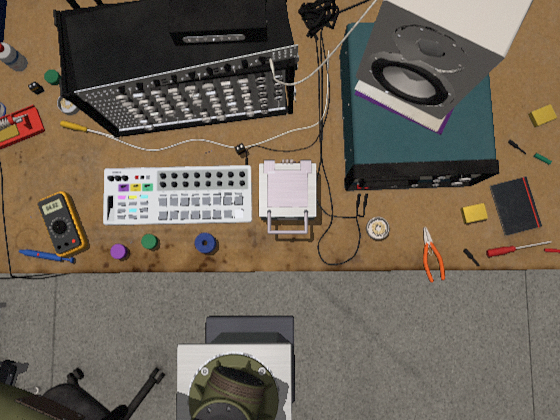

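View pics/side0.png

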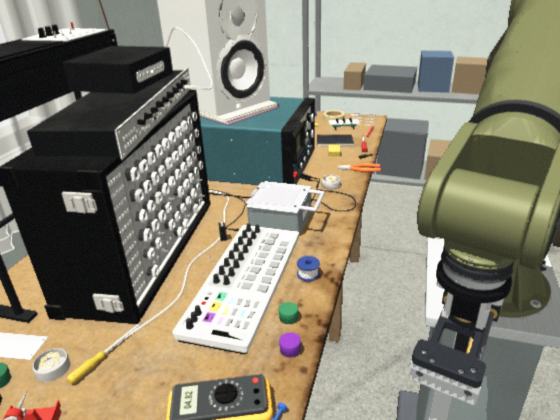

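The flux pot candidates in the top view are green at (149,242), purple at (118,252), which is excluded, and another green round thing at (52,77). I'll crop these and the bin.

```bash
python3 - <<'E'
from h import *
import pickle
t=cv2.imread("pics/top0.png");s=cv2.imread("pics/side0.png")
def cr(i,x,y,w,h,k): return cv2.resize(i[y:y+h,x:x+w],(w*k,h*k),interpolation=cv2.INTER_CUBIC)
a=np.hstack([cr(t,100,225,65,50,6)[:300,:390],cr(s,260,290,65,50,6)])
b=np.hstack([cr(t,20,50,65,50,6),cr(s,0,350,65,50,6)])
cv2.imwrite("pics/pots.png",np.vstack([a,b]))
cv2.imwrite("pics/bin.png",np.hstack([cr(t,250,150,80,100,5),cr(s,240,170,80,100,5)]))
c=pickle.load(open("top0.pkl","rb"));d=pickle.load(open("side0.pkl","rb"))
print(at(c,149,242,.028),at(c,118,252,.028),at(c,52,77,.028),at(c,205,243,.036)); print(at(d,289,307,.028),at(d,0,374,.028))
print(proj(c,np.array([.141,.532,.205])))
E
```

```text
[0.43433579 0.23625568 0.028     ] [0.40704442 0.32332549 0.028     ] [0.92059484 0.53132264 0.028     ] [0.4296181  0.07698447 0.036     ]
[0.43611358 0.23736997 0.028     ] [0.90763457 0.53917425 0.028     ]
[  6.24512013 360.19333372]
```

View pics/pots.png

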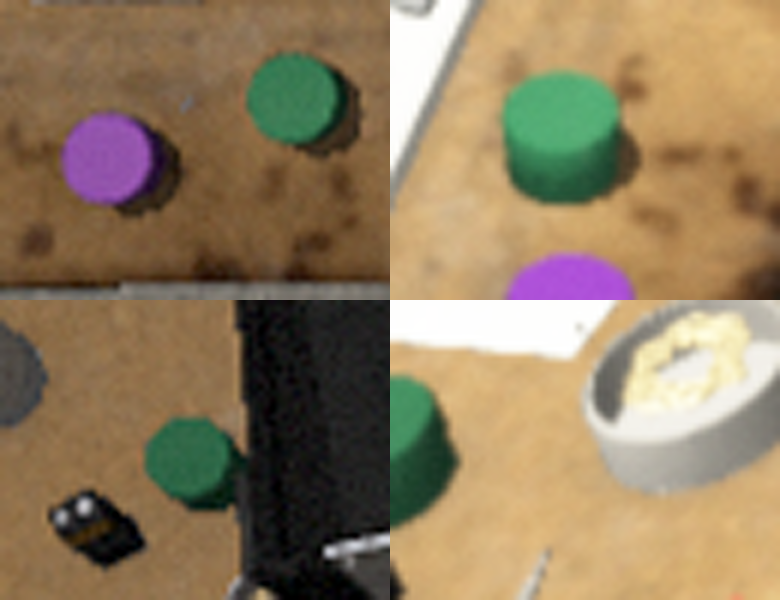

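View pics/bin.png

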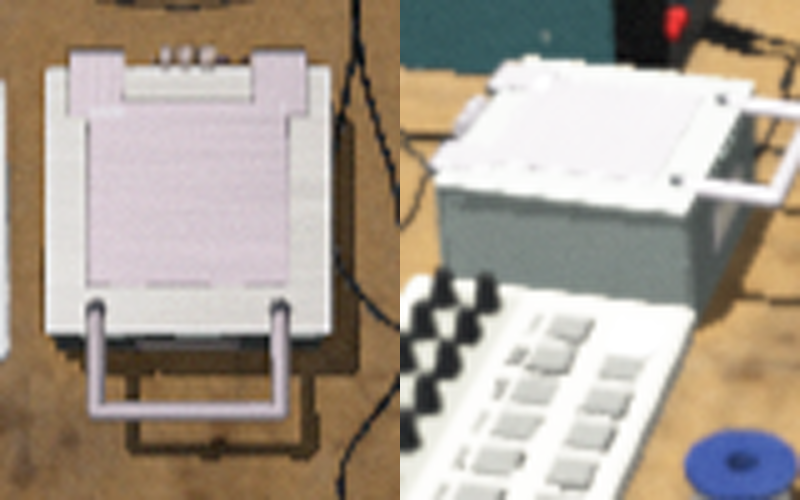

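The near green pot at (149,242) fits: it measures about 44 mm across and stands upright with a closed top. The purple one is excluded, and the far green one at x≈0.92 is out of reach. The bar's middle is at about (288,232). Next I'll work out the bin pose.

```bash
python3 - <<'E'
from h import *
import pickle
c=pickle.load(open("top0.pkl","rb"));d=pickle.load(open("side0.pkl","rb"))
f=lambda x,y:(250+x/5-.4,150+y/5-.4)
for n,p,z in[("barL",(94,410),.079),("barR",(282,411),.079),("FL",(46,334),.0815),("FR",(331,333),.0815),("BL",(47,68),.0815),("BR",(331,68),.0815)]: print(n,at(c,*f(*p),z))
g=lambda x,y:(240+(x-400)/5-.4,170+y/5-.4)
for n,p in[("FRs",(688,213)),("BLfar",(755,84)),("side back",(435,175))]: print(n,at(d,*g(*p),.080))
for n,p in [("spool",(308,262))]: print(at(d,*p,.036))
from scipy.spatial.transform import Rotation as Ro
o=ctrl.get_obs();print(o["ee_pos"],o["eef_rot"],o["force"],o["grip_width"],o["time_s"])
E
```

```text
barL [ 0.45651283 -0.10157093  0.079     ]
barR [ 0.45497863 -0.20321805  0.079     ]
FL [ 0.49788718 -0.07589132  0.0815    ]
FR [ 0.49682442 -0.23023898  0.0815    ]
BL [ 0.64465111 -0.07715731  0.0815    ]
BR [ 0.6426742  -0.23275496  0.0815    ]
FRs [ 0.49728735 -0.07010322  0.08      ]
BLfar [ 0.49655947 -0.2254834   0.08      ]
side back [ 0.64545705 -0.07839805  0.08      ]
[0.43115578 0.08208963 0.036     ]
[0.1412175  0.53131734 0.20494228] [-3.14053665e+00 -6.96371699e-05  2.88177910e+00] [0.16131156 0.20518806 0.37605954] 0.09424268549120829 0.1
```

```bash
python3 -m pendant '[[[1.57,-3.4,0],-0.1205],[[1.57,-3.4,0],-0.1205],[[1.57,-3.4,0],-0.1205],[[1.57,-3.4,0],-0.1205],[[1.57,-3.4,0],-0.1205],[[1.57,-3.4,0],-0.1205],[[1.57,-3.4,0],-0.1205],[[1.57,-3.4,0],-0.1205],[[1.57,-3.4,0],-0.1205],[[1.57,-3.4,0],-0.1205],[[1.57,-3.4,0],-0.1205],[[1.57,-3.4,0],0],[[1.57,-3.4,0],0],[[1.57,-3.4,0],0],[[1.57,-3.4,0],0],[[1.57,-3.4,0],0],[[1.57,-3.4,0],0],[[1.57,-3.4,0],0],[[1.57,-3.4,0],0],[[1.57,-3.4,0],0]]' 0.36 20
python3 -m pendant '[[[0,0,0],0],[[0,0,0],0],[[0,0,0],0]]'
```

```text
time_s: 1.77
ee_pos: [0.4556, -0.1504, 0.2052]
eef_rot: [-3.141, -0.0, 1.556]
force: [0.8, 0.7, 0.3]
grip_width: 0.034
grip_force: 0.0
time_s: 2.02
ee_pos: [0.4549, -0.1481, 0.2051]
eef_rot: [-3.141, -0.001, 1.556]
force: [-0.5, 0.6, 0.9]
grip_width: 0.0336
grip_force: 0.0
```

```bash
python3 -m pendant '[[[0,-0.1,-2],0],[[0,-0.1,-3],0],[[0,-0.1,-3],0],[[0.05,-0.1,-3],0],[[0,0,-2],0],[[0,0,-1.5],0],[[0,0,0],0],[[0,0,0],0]]'
python3 -m pendant '[[[0,0,0],0],[[0,0,0],0],[[0,0,0],0],[[0,0,0],0],[[0,0,0],0]]' 0 20
```

```text
time_s: 2.68
ee_pos: [0.4556, -0.1515, 0.0607]
eef_rot: [-3.141, -0.0, 1.558]
force: [0.3, -0.6, 0.1]
grip_width: 0.034
grip_force: 0.0
time_s: 3.1
ee_pos: [0.456, -0.1525, 0.061]
eef_rot: [3.141, 0.0, 1.556]
force: [-0.4, 0.7, 3.1]
grip_width: 0.0092
grip_force: 20.0
```

```bash
python3 - <<'E'
import numpy as np
t=np.linspace(0,1.52,20);x=-19.5*np.cos(t);z=19.5*np.sin(t)
print([(round(a,2),round(b,2)) for a,b in zip(np.diff(x),np.diff(z))])
E
```

```text
[(np.float64(0.06), np.float64(1.56)), (np.float64(0.19), np.float64(1.55)), (np.float64(0.31), np.float64(1.53)), (np.float64(0.43), np.float64(1.5)), (np.float64(0.55), np.float64(1.46)), (np.float64(0.66), np.float64(1.41)), (np.float64(0.77), np.float64(1.35)), (np.float64(0.88), np.float64(1.29)), (np.float64(0.98), np.float64(1.21)), (np.float64(1.07), np.float64(1.13)), (np.float64(1.16), np.float64(1.04)), (np.float64(1.24), np.float64(0.94)), (np.float64(1.31), np.float64(0.84)), (np.float64(1.38), np.float64(0.74)), (np.float64(1.43), np.float64(0.62)), (np.float64(1.48), np.float64(0.51)), (np.float64(1.51), np.float64(0.39)), (np.float64(1.54), np.float64(0.27)), (np.float64(1.55), np.float64(0.14))]
```

```bash
python3 -m pendant '[[[0.06,0,1.56],0],[[0.19,0,1.55],0],[[0.31,0,1.53],0],[[0.43,-0.01,1.5],0],[[0.55,-0.01,1.46],0],[[0.66,-0.01,1.41],0],[[0.77,-0.01,1.35],0],[[0.88,-0.01,1.29],0],[[0.98,-0.01,1.21],0],[[1.07,-0.01,1.13],0],[[0,0,0],0],[[0,0,0],0]]'
```

```text
time_s: 4.1
ee_pos: [0.5141, -0.1533, 0.202]
eef_rot: [-3.14, 0.001, 1.556]
force: [-16.9, 1.2, 15.5]
grip_width: 0.0091
grip_force: 20.0
```

```bash
python3 -m pendant '[[[-0.1,0,0.1],0],[[0,0,0],0],[[0,0,0],0]]'
```

```text
time_s: 4.35
ee_pos: [0.5135, -0.1533, 0.2016]
eef_rot: [-3.141, 0.0, 1.556]
force: [-4.0, -0.5, 4.4]
grip_width: 0.0091
grip_force: 20.0
```

```bash
python3 -m pendant '[[[1.12,-0.01,1.1],0],[[1.22,-0.02,0.98],0],[[1.31,-0.02,0.87],0],[[1.38,-0.02,0.76],0],[[1.43,-0.02,0.64],0],[[0,0,0],0],[[0,0,0],0]]'
```

```text
time_s: 4.93
ee_pos: [0.579, -0.1542, 0.2453]
eef_rot: [3.14, 0.001, 1.556]
force: [-2.0, -1.4, 5.1]
grip_width: 0.0096
grip_force: 20.0
```

```bash
python3 -m pendant '[[[1.4,-0.02,0.46],0],[[1.33,-0.02,0.34],0],[[1.54,-0.02,0.27],0],[[1.35,-0.02,0.14],0],[[0,0,0],0],[[0,0,0],0]]'
```

```text
time_s: 5.43
ee_pos: [0.6353, -0.1548, 0.2571]
eef_rot: [3.14, 0.0, 1.557]
force: [0.9, -0.5, 4.5]
grip_width: 0.009
grip_force: 20.0
```

```bash
python3 -m pendant '[[[0.8,-0.01,0.04],0],[[0.6,-0.01,0.01],0],[[0,0,0],0]]'
python3 -m pendant '[[[0,0,0],0],[[0,0,0],0],[[0,0,0],0],[[0,0,0],0]]' 0.4 20
python3 -m pendant '[[[0,0,1.5],0],[[0,0,2.5],0],[[0,0,2.5],0],[[0,0,0],0],[[0,0,0],0]]'
python3 - <<'E'
from h import *
import pickle
c=snap("top","pics/open_t.png");d=snap("side","pics/open_s.png")
cv2.imwrite("pics/open.png",np.hstack([c["color"][100:270,230:400,::-1].repeat(2,0).repeat(2,1),d["color"][70:240,210:380,::-1].repeat(2,0).repeat(2,1)]))
E
```

```text
time_s: 5.68
ee_pos: [0.6494, -0.155, 0.2575]
eef_rot: [3.14, 0.0, 1.557]
force: [1.4, 0.2, 5.0]
grip_width: 0.0095
grip_force: 20.0
time_s: 6.02
ee_pos: [0.6483, -0.155, 0.257]
eef_rot: [-3.141, -0.0, 1.556]
force: [0.4, 1.1, -0.5]
grip_width: 0.0324
grip_force: 0.0
time_s: 6.43
ee_pos: [0.6486, -0.1552, 0.3233]
eef_rot: [3.14, 0.001, 1.556]
force: [-0.5, 0.2, 0.0]
grip_width: 0.0374
grip_force: 0.0
```

View pics/open.png

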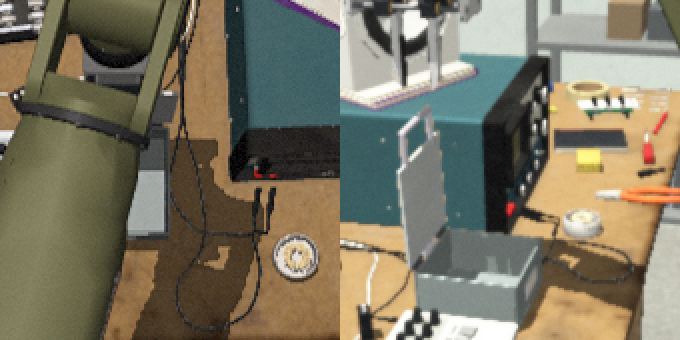

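The lid stands open by itself: upright at about (420,200) in the crop, with nothing touching it. Next is the pot.

```bash
python3 -m pendant '[[[-2.4,0,0],0.122],[[-2.4,1,0],0.122],[[-2.4,2,0],0.122],[[-2,2.4,0],0.122],[[-2,2.7,0],0.122],[[-1.5,2.7,0],0.122],[[-1.5,2.7,0],0.122],[[-1.5,2.7,0],0.122],[[-1.4,2.7,0],0.122],[[-1.4,2.7,0],0.122],[[-1.4,2.7,0],0.122],[[-1.4,2.7,0],0.122],[[0,2.7,-2],0.122],[[0,2.7,-2.5],0],[[0,2.7,-2.5],0],[[0,2.7,-3],0],[[0,1.4,-3],0],[[0,0.7,-3],0],[[0,0,-3],0],[[0,0,0],0]]' 0.72 10
python3 -m pendant '[[[0,0,0],0],[[0,0,0],0]]'
```

```text
time_s: 8.2
ee_pos: [0.4323, 0.2428, 0.1263]
eef_rot: [-3.137, -0.009, -3.14]
force: [-0.2, 0.1, -1.0]
grip_width: 0.0678
grip_force: 0.0
time_s: 8.37
ee_pos: [0.436, 0.2438, 0.1338]
eef_rot: [3.141, 0.001, -3.141]
force: [0.9, 0.2, 0.8]
grip_width: 0.0677
grip_force: 0.0
```

```bash
python3 -m pendant '[[[-0.05,-0.7,-2],0],[[0,0,-3],0],[[0,0,-3],0],[[0,0,-2.3],0],[[0,0,-1.4],0],[[0,0,-0.8],0],[[0,0,0],0],[[0,0,0],0]]'
python3 -m pendant '[[[0,0,0],0],[[0,0,0],0],[[0,0,0],0],[[0,0,0],0],[[0,0,0],0]]' 0 12
```

```text
time_s: 9.03
ee_pos: [0.436, 0.2372, 0.0088]
eef_rot: [3.141, 0.002, -3.141]
force: [1.4, -1.2, 0.3]
grip_width: 0.0676
grip_force: 0.0
time_s: 9.45
ee_pos: [0.4353, 0.2371, 0.008]
eef_rot: [3.141, 0.001, -3.141]
force: [-0.8, -0.6, 5.2]
grip_width: 0.0422
grip_force: 12.0
```

```bash
python3 -m pendant '[[[0,0,1.5],0],[[0,0,3],0],[[0,0,3],0],[[0,0,3.5],0],[[0,-0.5,3.5],0],[[0.95,-2.6,0.5],0],[[0.95,-2.6,0],0],[[0.95,-2.6,0],0],[[0.95,-2.6,0],0],[[0.95,-2.6,0],0],[[0.95,-2.6,0],0],[[0.95,-2.6,0],0],[[0.95,-2.6,0],0],[[0.95,-2.6,0],0],[[0.95,-2.6,0],0],[[0.95,-2.6,0],0],[[0.95,-2.6,0],0],[[0.95,-2.6,0],0],[[0.95,-2.6,0],0],[[0,-2.1,0],0]]'
python3 -m pendant '[[[0,0,0],0],[[0,0,0],0],[[0,0,0],0]]'
```

```text
time_s: 11.12
ee_pos: [0.5688, -0.1549, 0.1572]
eef_rot: [-3.142, -0.0, -3.141]
force: [0.3, 0.3, -0.6]
grip_width: 0.0424
grip_force: 12.0
time_s: 11.37
ee_pos: [0.5679, -0.1524, 0.1573]
eef_rot: [3.141, -0.0, -3.141]
force: [0.3, -0.2, -0.5]
grip_width: 0.0425
grip_force: 12.0
```

```bash
python3 - <<'E'
from h import *
d=snap("side","pics/s2.png")
cv2.imwrite("pics/s2c.png",cv2.resize(d["color"][80:250,200:380,::-1],None,fx=3,fy=3))
E
```

```text
(no output)
```

View pics/s2c.png

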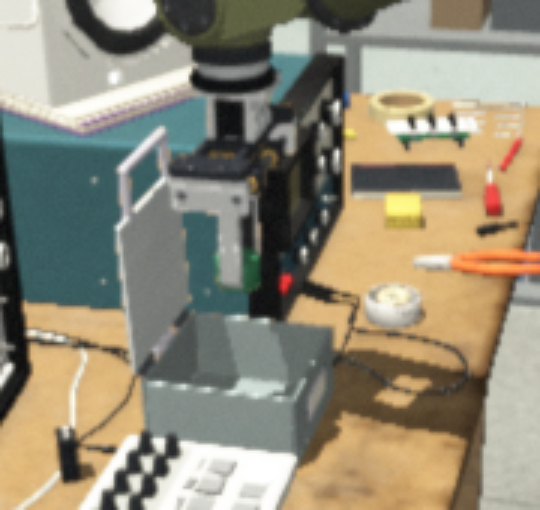

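The pot is held upright over the well at about (237,270), with the lid clear of it. Lowering it now.

```bash
python3 -m pendant '[[[0,0,-1.5],0],[[0,0,-2],0],[[0,0,-2],0],[[0,0,-2],0],[[0,0,-2],0],[[0,0,-2],0],[[0,0,-1.2],0],[[0,0,-0.8],0],[[0,0,-0.5],0],[[0,0,0],0],[[0,0,0],0]]'
python3 -m pendant '[[[0,0,-0.2],0],[[0,0,-0.1],0],[[0,0,-0.1],0],[[0,0,0],0],[[0,0,0],0]]'
```

```text
time_s: 12.33
ee_pos: [0.5685, -0.1531, 0.0182]
eef_rot: [-3.141, 0.001, -3.141]
force: [0.3, 0.4, -0.1]
grip_width: 0.0425
grip_force: 12.0
time_s: 12.75
ee_pos: [0.5681, -0.1531, 0.0136]
eef_rot: [-3.142, 0.0, -3.141]
force: [0.3, 0.5, -0.2]
grip_width: 0.0426
grip_force: 12.0
```

```bash
python3 -m pendant '[[[0,0,-0.1],0],[[0,0,-0.05],0],[[0,0,0],0],[[0,0,0],0]]'
python3 -m pendant '[[[0,0,-0.05],0],[[0,0,0],0],[[0,0,0],0]]'
```

```text
time_s: 13.08
ee_pos: [0.5681, -0.1531, 0.012]
eef_rot: [-3.141, 0.0, -3.141]
force: [0.5, 0.3, 1.4]
grip_width: 0.0424
grip_force: 12.0
time_s: 13.33
ee_pos: [0.5681, -0.1531, 0.012]
eef_rot: [-3.141, 0.0, -3.141]
force: [-3.2, 0.6, 7.1]
grip_width: 0.0426
grip_force: 12.0
```

```bash
python3 -m pendant '[[[0,0,0],0],[[0,0,0],0],[[0,0,0],0],[[0,0,0],0],[[0,0,0],0]]' 0.68 12
python3 -m pendant '[[[0,0,1],0],[[0,0,2],0],[[0,0,3],0],[[0,0,3],0],[[0,0,3],0],[[-1,0,3],0],[[-2,0,3],0],[[-2,0,3],0],[[-2,0,3],0],[[-2,0,3],0],[[-1,0,3],0],[[0,0,0],0],[[0,0,0],0]]'
python3 - <<'E'
from h import *
d=snap("side","pics/s3.png");c=snap("top","pics/t3.png")
cv2.imwrite("pics/s3c.png",np.hstack([cv2.resize(x["color"][a:a+150,b:b+130,::-1],None,fx=3,fy=3) for x,a,b in((d,120,230),(c,120,230))]))
E
```

```text
time_s: 13.75
ee_pos: [0.568, -0.153, 0.0113]
eef_rot: [3.142, -0.0, -3.141]
force: [0.3, -0.9, 0.3]
grip_width: 0.0636
grip_force: 0.0
time_s: 14.83
ee_pos: [0.468, -0.1532, 0.3136]
eef_rot: [-3.14, 0.004, -3.141]
force: [-0.4, -0.6, -1.2]
grip_width: 0.0638
grip_force: 0.0
```

View pics/s3c.png

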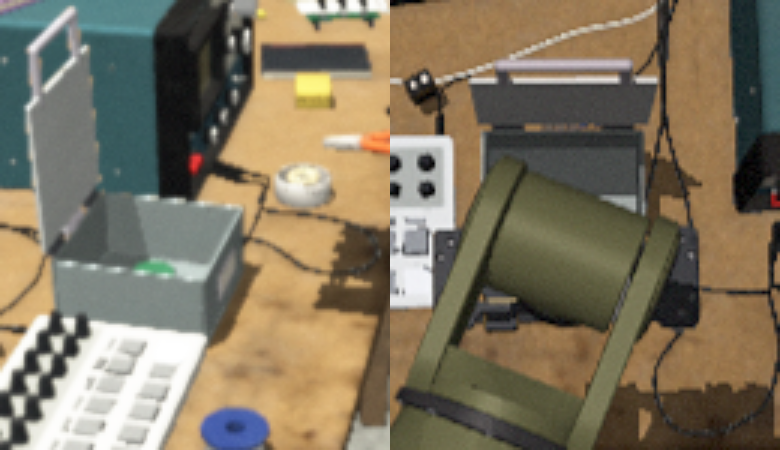

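The pot stands upright in the well (the green rim shows at (155,268)) and the lid stays open. Now back to the bar.

```bash
python3 -c "
from h import *;import cv2
c=ctrl.camera('top');print(at(c,288.3,141.5,.274))"
python3 -m pendant '[[[0,0,1],-0.122],[[0,0,0],-0.122],[[0,0,0],-0.122],[[1,0,0],-0.122],[[1.8,0,0],-0.122],[[1.8,0,0],-0.122],[[1.8,0,0],-0.122],[[1.8,0,0],-0.122],[[1.8,0,0],-0.122],[[1.8,0,0],-0.122],[[1.8,0,0],-0.122],[[1.8,0,0],-0.122],[[1.8,-0.1,0],-0.122],[[1.4,-0.1,0],0],[[0,0,0],0],[[0,0,0],0]]' 0.5 20
```

```text
[ 0.65572583 -0.15648001  0.274     ]
time_s: 16.32
ee_pos: [0.6542, -0.1549, 0.3192]
eef_rot: [-3.139, -0.001, 1.557]
force: [-0.3, 0.0, 0.6]
grip_width: 0.0471
grip_force: 0.0
```

```bash
python3 -m pendant '[[[0.1,-0.05,-1.5],0],[[0,0,-2],0],[[0,0,-1.8],0],[[0,0,-1],0],[[0,0,0],0],[[0,0,0],0]]'
python3 -m pendant '[[[0,0,0],0],[[0,0,0],0],[[0,0,0],0],[[0,0,0],0],[[0,0,0],0],[[0,0,0],0]]' 0 20
```

```text
time_s: 16.82
ee_pos: [0.6548, -0.1556, 0.2589]
eef_rot: [-3.142, -0.0, 1.556]
force: [1.5, 0.3, 0.9]
grip_width: 0.0471
grip_force: 0.0
time_s: 17.32
ee_pos: [0.6552, -0.1555, 0.2587]
eef_rot: [3.141, 0.0, 1.556]
force: [2.4, 0.5, 1.2]
grip_width: 0.0109
grip_force: 1.2
```

```bash
python3 -m pendant '[[[0,0,0],0],[[0,0,0],0]]'
python3 - <<'E'
import numpy as np
t=np.linspace(1.6,.775,12);x=-19.5*np.cos(t);z=19.5*np.sin(t)
print([(float(round(a,2)),float(round(b,2))) for a,b in zip(np.diff(x),np.diff(z))])
E
```

```text
time_s: 17.48
ee_pos: [0.6553, -0.1556, 0.2587]
eef_rot: [3.141, 0.0, 1.556]
force: [2.9, 0.1, 0.7]
grip_width: 0.0091
grip_force: 20.0
[(-1.46, -0.01), (-1.46, -0.12), (-1.44, -0.23), (-1.42, -0.34), (-1.39, -0.44), (-1.36, -0.55), (-1.31, -0.65), (-1.26, -0.74), (-1.2, -0.84), (-1.13, -0.92), (-1.06, -1.01)]
```

```bash
python3 -m pendant '[[[-0.7,0.01,0],0],[[-0.76,0.01,-0.01],0],[[-1.46,0.02,-0.12],0],[[-1.44,0.02,-0.23],0],[[-1.42,0.02,-0.34],0],[[-1.39,0.02,-0.44],0],[[0,0,0],0],[[0,0,0],0]]'
```

```text
time_s: 18.15
ee_pos: [0.5834, -0.1545, 0.2478]
eef_rot: [3.141, 0.0, 1.556]
force: [-0.7, 0.0, 6.1]
grip_width: 0.0094
grip_force: 20.0
```

```bash
python3 -m pendant '[[[-1.36,0.02,-0.52],0],[[-1.31,0.02,-0.63],0],[[-1.26,0.02,-0.72],0],[[-1.22,0.01,-0.82],0],[[0,0,0],0],[[0,0,0],0]]'
```

```text
time_s: 18.65
ee_pos: [0.5322, -0.1538, 0.2201]
eef_rot: [-3.141, -0.0, 1.556]
force: [0.2, 1.5, 0.8]
grip_width: 0.0095
grip_force: 20.0
```

```bash
python3 -m pendant '[[[-0.78,0.01,-0.62],0],[[-0.74,0.01,-0.65],0],[[-0.7,0.01,-0.68],0],[[0,0,0],0],[[0,0,0],0],[[0,0,0],0],[[0,0,0],0],[[0,0,0],0]]'
python3 - <<'E'
from h import *
d=snap("side","pics/s4.png")
cv2.imwrite("pics/s4c.png",cv2.resize(d["color"][100:250,200:360,::-1],None,fx=4,fy=4))
hx=.6496;hz=.079;L=.195;ob=ctrl.get_obs();print(ob["ee_pos"],ob["joint_vel"])
for deg in(38,41,44,47,50):
  a=np.radians(deg);print(deg,[((proj(d,np.array([hx-L*np.cos(a),-.1535+y,hz+L*np.sin(a)]))-[200,100])*4).round() for y in(.05,0,-.05)])
E
```

```text
time_s: 19.32
ee_pos: [0.5104, -0.1535, 0.2007]
eef_rot: [3.141, -0.0, 1.557]
force: [5.4, 0.1, -6.5]
grip_width: 0.0096
grip_force: 20.0
[ 0.51028759 -0.15350558  0.20066228] [-0.00270125 -0.00081777  0.00321502 -0.00028158 -0.00107695  0.00051717]
38 [array([401., 268.]), array([419., 238.]), array([436., 209.])]
41 [array([391., 256.]), array([409., 226.]), array([427., 198.])]
44 [array([381., 245.]), array([399., 215.]), array([417., 187.])]
47 [array([370., 234.]), array([389., 204.]), array([407., 177.])]
50 [array([358., 223.]), array([378., 194.]), array([396., 167.])]
```

View pics/s4c.png

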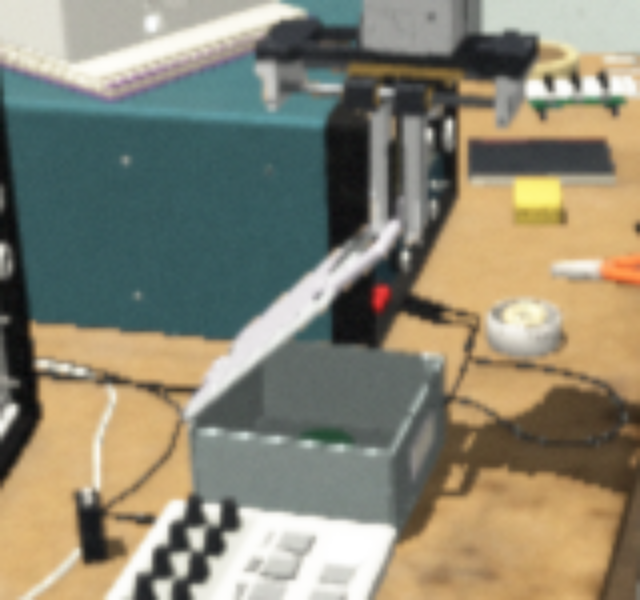

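The picture shows the bar held between the fingers. Its near end is at about (385,240), which matches 44°. The pot is inside the bin and nothing else has moved, so I'm handing in.

```bash
python3 -c "
from station import ctrl;print(ctrl.hand_in())"
```

```text
the job is handed in; nothing more can be done
None
```

Job handed in at about 19 s, with no verdict shown: the green flux pot stands upright on the bin floor, let go, and the gripper still holds the lid at about 44°, ten degrees below its balance point.

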